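# Restock the gravity-feed bottle rack

### The job

Restock the two sloped gravity-feed roller lanes on the desk: the large amber bottle belongs in the wide lane and the small one in the slim lane. Set each bottle upright on the rollers at the open upper end of its lane and let go there, so that it runs down by itself under the wire guard and comes to rest against the end stop; do not push or carry it under the guard. Leave the other things on the desk where they stand.

Things in the scene. Friction and masses are not known exactly. Their poses are not given: they have to be found in the camera images.
- large_bottle_center (a point): large amber reagent bottle with a blank paper label and black screw cap, loose, standing upright; this point is its centre, 52 mm above its underside. Height 104 mm in all; round body 60 mm in diameter up to 62 mm, then shoulder and neck (38 mm in diameter); ribbed cap 44 mm in diameter, the top 22 mm (its middle 41 mm above this point). z points up through the cap. 0.14 to 0.28 kg
- small_bottle_center (a point): small amber reagent bottle of the same kind, loose, standing upright; this point is its centre, 43 mm above its underside. Height 86 mm in all; round body 46 mm in diameter up to 47 mm, then shoulder and neck (29 mm in diameter); ribbed cap 35 mm in diameter, the top 19 mm (its middle 33.5 mm above this point). z points up through the cap. 0.08 to 0.17 kg
- wide_lane: wide fixed aluminium lane 205 mm long, 68 mm wide inside, 98 outside; 13 free-turning white rollers slope 9 deg down to its -x. Origin under its middle at desk height; x along it to the open upper end, z up. Roller tops: 45 mm up at x = 0, + 0.158 mm per mm of x. Cheeks rise 36 mm over the rollers, tops flared. Wire guard over x -0.11 to -0.03, 118 mm over the rollers; above that open
- wide_lane_load (a point): where the centre of the large bottle is when it stands on the rollers of the wide lane in the middle of the open upper part (leaning 9 degrees with the slope). Let go there, it moves off at once and reaches the stop in about a second
- wide_lane_home (a point): where the centre of the large bottle is when it rests against the end stop (plate with black rubber bumper) at the low end of the wide lane
- slim_lane: slim lane: like the wide lane (same slope, heights, axes, cheeks) but 175 mm long, 54 mm wide inside, 84 outside; wire guard over x -0.09 to -0.02, 100 mm over the rollers. The two lanes may stand in either place
- slim_lane_load (a point): where the centre of the small bottle is when it stands on the rollers of the slim lane in the middle of the open upper part (leaning 9 degrees with the slope). Let go there, it moves off at once and reaches the stop in about a second
- slim_lane_home (a point): where the centre of the small bottle is when it rests against the end stop (plate with black rubber bumper) at the low end of the slim lane
- beaker: bystander: glass beaker of cotton rolls, loose, 65 mm in diameter, 84 mm high; origin at the centre of its underside
- amber_flask: bystander: amber volumetric flask with a long neck, loose, 58 mm in diameter, 176 mm high; origin at the centre of its underside

How it is judged:
By the outcome, as a careful person would: the job done as asked, in the order asked, and still so for the second after the job is handed in, with the robot touching nothing.
It also fails if it takes over 48 s, if anything falls off the work surface, if the arm or the gripper's body presses on something with over 40 N, if the wrist force passes 120 N, or if a joint passes its speed limit or range.

### The arm

A 6-joint arm with a two-finger parallel gripper is mounted at the origin on a cart in front of the work surface, level with it; the furniture and walls round the work are solid. World frame = base frame: x ahead of the robot, y to its left, z up, the work surface at z = 0. Lengths are in mm, angles in rad, forces in N, time in s.
With the tool pointing down it reaches from about 350 to 775 mm from the base axis. Payload 7.3 kg.
Tool frame: the origin (TCP) lies between the finger pads; the fingertips stand tcp_to_tips ahead of it and the grasp point (between the pads) lies 5 mm behind it (tcp_to_tips is the distance from the TCP to the fingertips, in mm); z points along the fingers, x is the direction in which the jaws open and shut, and the axes are right-handed (so a half turn about z gives the same grasp; the last joint's range is limited). The gripper opens to 92 mm and grips with 3 to 60 N. Pads are 19 mm wide; open, the fingers measure 130 mm over their backs; the gripper's body (75 mm by 190 mm) begins 47 mm behind the grasp point.
Start: joints at [-1.45, 0.342, 1.524, -0, 1.275, -0.146], TCP at [138.436, -506.438, 240.741] pointing down, gripper open.
Joint ranges: [-2.53, 2.53], [-0.77, 2.02], [0.04, 2.7], [-1, 4.14], [0.28, 2.66], [-3.11, 3.11]. Speed limits (rad/s): [2.57, 2.57, 3.14, 3.14, 3.14, 3.14].

### API

Orientations are given as [roll, pitch, yaw] about the fixed x, y, z axes, in that order (R = Rz(yaw) Ry(pitch) Rx(roll)).
In Python, from plant import * gives the robot as it stands.
- The arm moves only by the tool drive_tool, never from a script. Its argument "deltas" is a list of rows, each an object of numbers: "hand": the gripper's target within -1 to 1 (shut at 1, half-way at 0, fully open at -1); "tx", "ty", "tz": the shift along the tool's x, y, z each as a share of 4 cm, from -1 to 1; "wx", "wy", "wz": the turn, a rotation vector about the tool's x, y, z each as a share of 5 degrees, from -1 to 1. In form: [{"hand": .., "tx": .., "ty": .., "tz": .., "wx": .., "wy": .., "wz": ..}, ...]. A call has 1 to 20 rows; each row shifts and turns the commanded pose from where the row before left it, along the tool's axes as they then stand; what a row does not reach is not made up. A row lasts 1/12 s, in which the tool goes at most 41.7 mm and 7.16 degrees, less where a joint would pass 70% of its speed; a pose out of reach is approached as far as the arm can. A call with a number of a shift or a turn outside -1 to 1 is refused whole. A call with a gripper value outside its range is refused whole. The fingers move at their own pace and stop on an object; the grip force is fixed at half the most. Time passes only in rows, so rows that do not move let the fingers close. It gives the time, the measured TCP pose, the force and the opening at its end, in the units of the state.
- get_obs(): the state, without advancing time (a new reading comes with each control period).
- capture(name): name is "side" or "top" or "wrist"; returns the picture (400x640x3 uint8, red, green, blue); there is no depth.
- camera_model(name): a dict with "fx", "fy", "cx", "cy" (pixels), "rvec" (rotation vector, rad) and "tvec" (3), from world to camera coordinates, as OpenCV has them. Camera axes: x right, y down, z forward; pixel columns grow to the right and rows downward; lengths in mm; the calibration is good to about 2 mm. A picture is of the moment at which its call begins: read the wrist's pose just before it. camera_model takes no time and is no camera call; for the wrist camera it gives the pose at the moment of the call.
- close_job(): hands the job in, once; it reports no verdict.
The state is a dict: "time": time; "joint_positions": joint angles; "dq": joint speeds; "tau": joint torques, N m; "tool_pos": TCP position; "tcp_rot": TCP orientation; "contact_force": force on the tool from outside, world axes, zero at the start; "moment": the same for the moment, N m; "grip_width": finger opening in mm.
Only numpy, scipy, OpenCV 4.12 (cv2) and the standard library are available. Lean on these libraries where they do the work, as an engineer would, in place of code of your own. Each camera call takes 0.05 s, during which the arm holds its last target.

## Working session

There is one attempt and no reset: what is moved stays moved. The work goes in short steps, Python scripts to look and compute and a tool call to move; the robot and the scene stay as the last step left them, time stands still between calls to the robot, and variables do not carry over. Pictures are saved under pics/ and viewed, and the job is handed in when it is done.

Besides the shell and the picture viewer there is one more tool, called after "Emit:" in YAML: its name, and indented under it one key for each argument. drive_tool: Moves the arm, as the interface text tells. Its arguments: {"type":"object","properties":{"deltas":{"type":"array","items":{"type":"object","properties":{"hand":{"type":"number"},"tx":{"type":"number"},"ty":{"type":"number"},"tz":{"type":"number"},"wx":{"type":"number"},"wy":{"type":"number"},"wz":{"type":"number"}}}}},"required":["deltas"]}

```bash
ls; mkdir -p pics; python3 - <<'E'
from plant import *
import cv2
print(get_obs())
for n in ["side","top","wrist"]:
    m=camera_model(n);print(n,m)
    im=capture(n);cv2.imwrite(f"pics/{n}0.png",im[:,:,::-1])
E
```

```text
pics
{'time': 0.0, 'joint_positions': array([-1.44997711e+00,  3.42710789e-01,  1.52505251e+00,  3.17747141e-05,
        1.27540459e+00, -1.46015807e-01]), 'dq': array([-0.00020701, -0.00182473, -0.00072241, -0.0002192 , -0.00190282,
        0.00070567]), 'tau': array([ 1.94238901e-04, -4.31236589e+01, -2.44219226e+01,  7.18345447e-02,
        5.58101234e-02, -1.35846203e-04]), 'tool_pos': array([ 138.40528545, -506.00993969,  240.03876194]), 'tcp_rot': array([-3.14133340e+00,  1.55405369e-03, -1.30397037e+00]), 'contact_force': array([-0.56316344,  0.76313348,  0.68476304]), 'moment': array([ 0.00785591, -0.00470819, -0.00385939]), 'grip_width': 92.15076719474625}
side {'fx': 420.77724482797134, 'fy': 420.77724482797134, 'cx': 321.9187929537111, 'cy': 200.6844167607773, 'rvec': array([ 0.68959743, -2.40950587,  1.38198011]), 'tvec': array([438.47955188, 269.51356921, 592.75577861])}
top {'fx': 412.458778927841, 'fy': 412.458778927841, 'cx': 320.67957310748983, 'cy': 206.41181094637463, 'rvec': array([ 2.22394146, -2.1848795 ,  0.08545921]), 'tvec': array([-111.07255398,  570.46828117, 1103.61346057])}
wrist {'fx': 340.64762214573915, 'fy': 340.64762214573915, 'cx': 320.3012169033803, 'cy': 198.8344089399069, 'rvec': array([-2.30768275,  1.7649038 ,  0.25510225]), 'tvec': array([-524.11212484,  -33.53024006,  391.08181295])}
```

View pics/side0.png

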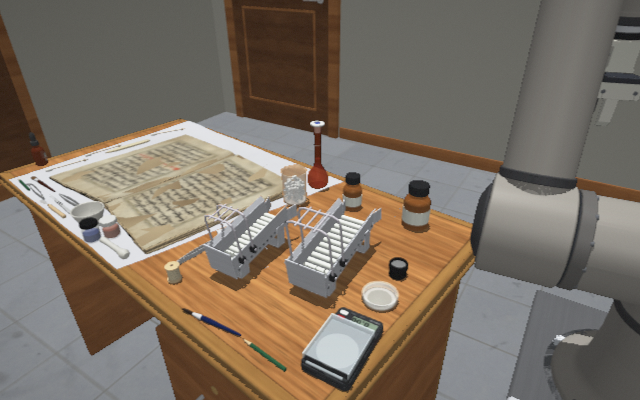

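View pics/top0.png

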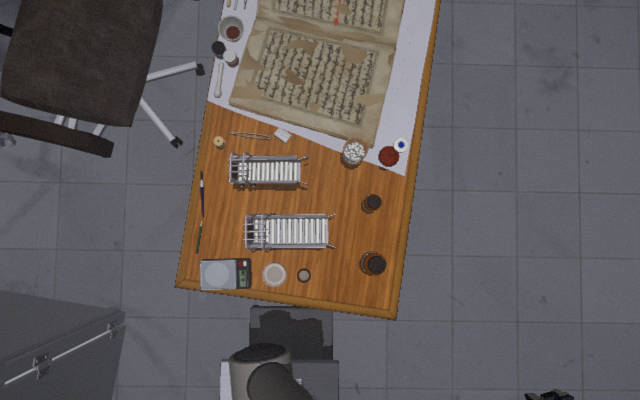

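View pics/wrist0.png

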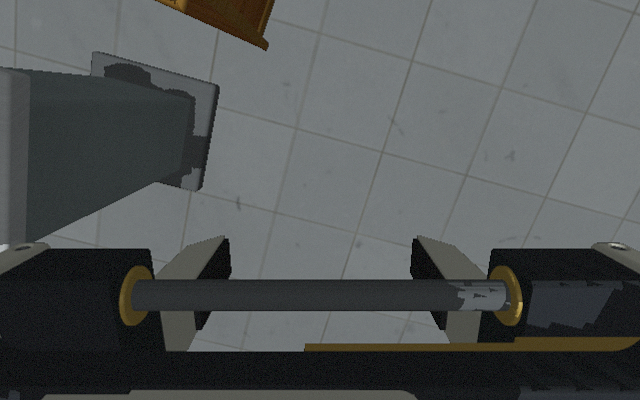

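```bash
python3 - <<'E'
import cv2
t=cv2.imread("pics/top0.png");s=cv2.imread("pics/side0.png")
cv2.imwrite("pics/t0c.png",cv2.resize(t[130:290,210:410],None,fx=4,fy=4,interpolation=cv2.INTER_CUBIC)[:600])
cv2.imwrite("pics/s0c.png",cv2.resize(s[110:300,180:445],None,fx=3,fy=3,interpolation=cv2.INTER_CUBIC))
E
```

```text
(no output)
```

View pics/t0c.png

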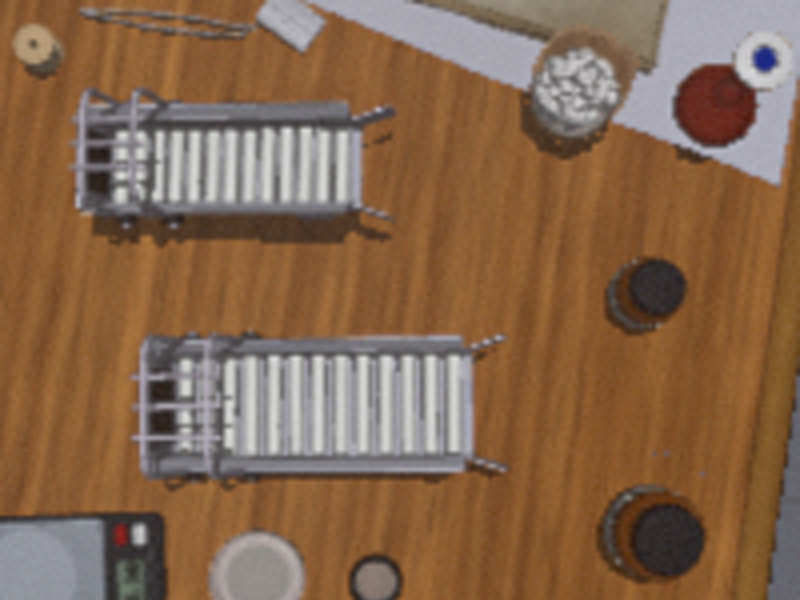

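View pics/s0c.png

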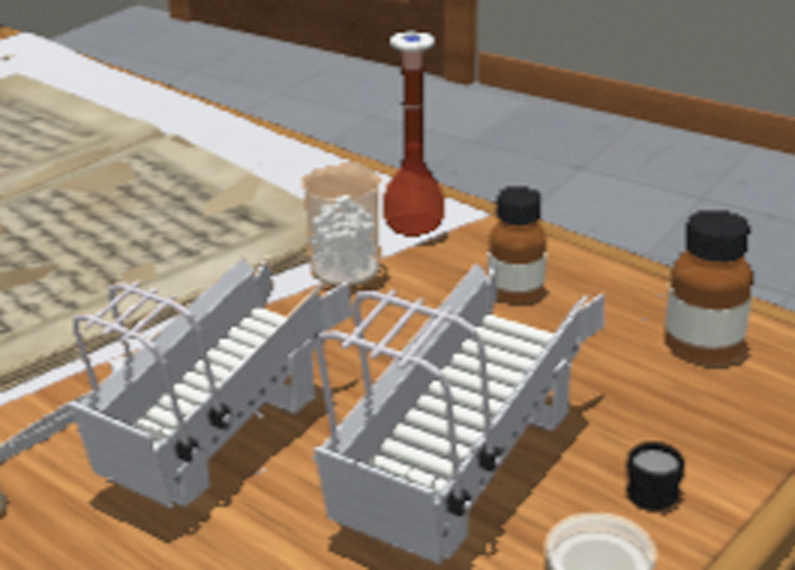

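```bash
cat > h.py <<'E'
from plant import *
import numpy as np, cv2
from scipy.optimize import least_squares
def K(m): return np.array([[m['fx'],0,m['cx']],[0,m['fy'],m['cy']],[0,0,1.]])
def P(m): return K(m)@np.c_[cv2.Rodrigues(m['rvec'])[0],m['tvec']]
def tri(obs): # [(model,(u,v))]
    A=[]
    for m,(u,v) in obs:
        p=P(m); n=1; A+= [u*p[2]-p[0], v*p[2]-p[1]]
    x=np.linalg.svd(np.array(A)*[1,1,1,1])[2][-1]; X=x[:3]/x[3]
    f=lambda X:np.concatenate([proj(m,X[None])[0]-uv for m,uv in obs])
    r=least_squares(f,X); return r.x, f(r.x)
def proj(m,X):
    return cv2.projectPoints(np.asarray(X,float).reshape(-1,3),np.asarray(m['rvec']),np.asarray(m['tvec']),K(m),None)[0].reshape(-1,2)
def onz(m,uv,z):
    p=P(m); M=np.c_[p[:,:2],-np.array([uv[0],uv[1],1.])]; return np.linalg.solve(M,-(p[:,2]*z+p[:,3]))[:2]
E
python3 - <<'E'
from h import *
T=camera_model("top");S=camera_model("side")
t=lambda x,y:(210+x/4-.4,130+y/4-.4); s=lambda x,y:(180+x/3-.33,110+y/3-.33)
for n,a,b in [("large cap",t(668,538),s(717,220)),("small cap",t(657,287),s(519,194)),
 ("wide cheek far-top upper end",t(463,340),s(493,272)),("wide near",t(465,470),s(602,297)),
 ("slim far",t(349,104),s(266,265)),("slim near",t(360,210),s(345,287)),
 ("wide stop near",t(143,474),s(440,515)),("wide stop far",t(148,338),s(318,450)),("slim stop near",t(78,208),s(172,470)),("slim stop far",t(80,108),s(76,405)),]:
    X,r=tri([(T,a),(S,b)]); print(n,X.round(1),r.round(1))
for n,uv,z in [("wide rollers up end a",t(470,352),60),("b",t(470,458),60),("slim a",t(358,126),58),("slim b",t(358,202),58)]: print(n,onz(T,uv,z))
E
```

```text
large cap [ 423.7 -241.6  106.5] [ 0.4  1.  -1.   0. ]
small cap [ 581.9 -235.9   88.4] [ 0.4  0.8 -0.8 -0. ]
wide cheek far-top upper end [ 541.  -115.3   90.1] [ 1.4  2.7 -2.5 -0.1]
wide near [ 458.6 -117.4   94.7] [ 1.3  2.9 -2.5 -0. ]
slim far [688.1 -42.9  87.4] [ 2.6  3.7 -3.7 -0.4]
slim near [622.  -49.6  86.2] [ 1.9  3.1 -2.9 -0.2]
wide stop near [454.3  90.3  61.4] [ 0.9  1.7 -1.2 -0.1]
wide stop far [541.2  87.4  69.3] [ 1.2  1.9 -1.6 -0.1]
slim stop near [620.7 133.2  52.5] [ 3.   4.  -3.4 -0.4]
slim stop far [689.9 134.4  74.1] [ 1.2  1.5 -1.3 -0.2]
wide rollers up end a [ 541.04784665 -117.24301233]
b [ 472.16030061 -118.3615806 ]
slim a [688.34144548 -41.24998134]
slim b [638.14315257 -42.25127583]
```

```bash
python3 - <<'E'
from h import *
import plant
print([n for n in dir(plant) if not n.startswith('__')], getattr(plant,'tcp_to_tips',None))
from scipy.spatial.transform import Rotation as R
m=camera_model("wrist");o=get_obs()
Rc=cv2.Rodrigues(m['rvec'])[0];C=-Rc.T@m['tvec'];Rt=R.from_euler('xyz',o['tcp_rot']).as_matrix()
print("cam in tool",Rt.T@(C-o['tool_pos'])); print((Rt.T@Rc.T).round(3)); print("tool",Rt.round(3))
E
```

```text
['Unreachable', 'camera_model', 'capture', 'close_job', 'get_obs', 'tcp_to_tips'] 14.0
cam in tool [ 1.24719289e-02 -7.66805055e+01 -1.43790711e+02]
[[ 1.    -0.002 -0.001]
 [ 0.002  0.96   0.281]
 [ 0.    -0.281  0.96 ]]
tool [[ 0.264 -0.965 -0.   ]
 [-0.965 -0.264  0.001]
 [-0.001 -0.    -1.   ]]
```

```bash
cat >> h.py <<'E'
from scipy.spatial.transform import Rotation as R
def plan(pos,rpy,N,start=None):
    o=get_obs(); p0,r0=(o['tool_pos'],o['tcp_rot']) if start is None else start
    R0=R.from_euler('xyz',r0);R1=R.from_euler('xyz',rpy); rel=R0.inv()*R1; W=rel.as_rotvec()/N
    def end(v):
        p=np.array(p0,float);r=R0
        for i in range(N): p=p+r.apply(v); r=r*R.from_rotvec(W)
        return p-pos
    v=least_squares(end,[0,0,0]).x
    print("rows",N,"t",(v/40).round(3),"|t|mm",np.linalg.norm(v).round(1),"w",(W/np.radians(5)).round(3),"deg/row",np.degrees(np.linalg.norm(W)).round(2))
E
python3 - <<'E'
from h import *
plan([350,-260,300],[np.pi,0,-1.5708],14)
E
```

```text
rows 14 t [-0.382 -0.438 -0.107] |t|mm 23.6 w [-0.     0.001  0.218] deg/row 1.09
```

Emit:
drive_tool:
  deltas:
    - {"hand":-1,"tx":-0.382,"ty":-0.438,"tz":-0.107,"wz":0.218}
    - {"hand":-1,"tx":-0.382,"ty":-0.438,"tz":-0.107,"wz":0.218}
    - {"hand":-1,"tx":-0.382,"ty":-0.438,"tz":-0.107,"wz":0.218}
    - {"hand":-1,"tx":-0.382,"ty":-0.438,"tz":-0.107,"wz":0.218}
    - {"hand":-1,"tx":-0.382,"ty":-0.438,"tz":-0.107,"wz":0.218}
    - {"hand":-1,"tx":-0.382,"ty":-0.438,"tz":-0.107,"wz":0.218}
    - {"hand":-1,"tx":-0.382,"ty":-0.438,"tz":-0.107,"wz":0.218}
    - {"hand":-1,"tx":-0.382,"ty":-0.438,"tz":-0.107,"wz":0.218}
    - {"hand":-1,"tx":-0.382,"ty":-0.438,"tz":-0.107,"wz":0.218}
    - {"hand":-1,"tx":-0.382,"ty":-0.438,"tz":-0.107,"wz":0.218}
    - {"hand":-1,"tx":-0.382,"ty":-0.438,"tz":-0.107,"wz":0.218}
    - {"hand":-1,"tx":-0.382,"ty":-0.438,"tz":-0.107,"wz":0.218}
    - {"hand":-1,"tx":-0.382,"ty":-0.438,"tz":-0.107,"wz":0.218}
    - {"hand":-1,"tx":-0.382,"ty":-0.438,"tz":-0.107,"wz":0.218}
    - {"hand":-1}
    - {"hand":-1}

```text
invalid input
```

```bash
python3 - <<'E'
from h import *
import json
m=camera_model("wrist");im=capture("wrist");cv2.imwrite("pics/w1.png",im[:,:,::-1])
np.save("m1.npy",m,allow_pickle=True)
plan([470,-110,310],[np.pi,0,0],16)
E
```

```text
rows 16 t [ 0.004 -0.867 -0.109] |t|mm 35.0 w [-0.001  0.001 -0.934] deg/row 4.67
```

View pics/w1.png

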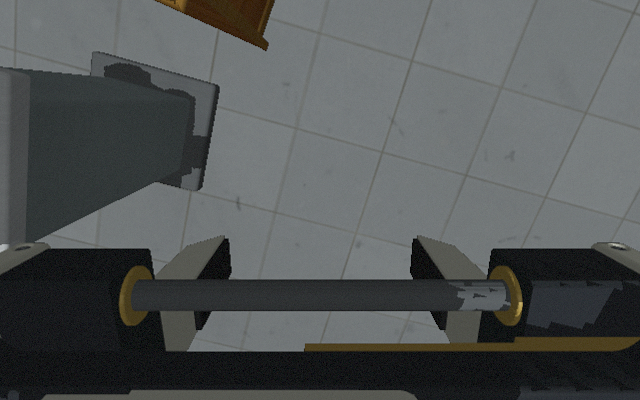

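Emit:
drive_tool:
  deltas:
    - {"hand":-1,"tx":-0.382,"ty":-0.438,"tz":-0.107,"wx":0,"wy":0,"wz":0.218}
    - {"hand":-1,"tx":-0.382,"ty":-0.438,"tz":-0.107,"wx":0,"wy":0,"wz":0.218}
    - {"hand":-1,"tx":-0.382,"ty":-0.438,"tz":-0.107,"wx":0,"wy":0,"wz":0.218}
    - {"hand":-1,"tx":-0.382,"ty":-0.438,"tz":-0.107,"wx":0,"wy":0,"wz":0.218}
    - {"hand":-1,"tx":-0.382,"ty":-0.438,"tz":-0.107,"wx":0,"wy":0,"wz":0.218}
    - {"hand":-1,"tx":-0.382,"ty":-0.438,"tz":-0.107,"wx":0,"wy":0,"wz":0.218}
    - {"hand":-1,"tx":-0.382,"ty":-0.438,"tz":-0.107,"wx":0,"wy":0,"wz":0.218}
    - {"hand":-1,"tx":-0.382,"ty":-0.438,"tz":-0.107,"wx":0,"wy":0,"wz":0.218}
    - {"hand":-1,"tx":-0.382,"ty":-0.438,"tz":-0.107,"wx":0,"wy":0,"wz":0.218}
    - {"hand":-1,"tx":-0.382,"ty":-0.438,"tz":-0.107,"wx":0,"wy":0,"wz":0.218}
    - {"hand":-1,"tx":-0.382,"ty":-0.438,"tz":-0.107,"wx":0,"wy":0,"wz":0.218}
    - {"hand":-1,"tx":-0.382,"ty":-0.438,"tz":-0.107,"wx":0,"wy":0,"wz":0.218}
    - {"hand":-1,"tx":-0.382,"ty":-0.438,"tz":-0.107,"wx":0,"wy":0,"wz":0.218}
    - {"hand":-1,"tx":-0.382,"ty":-0.438,"tz":-0.107,"wx":0,"wy":0,"wz":0.218}
    - {"hand":-1,"tx":0,"ty":0,"tz":0,"wx":0,"wy":0,"wz":0}
    - {"hand":-1,"tx":0,"ty":0,"tz":0,"wx":0,"wy":0,"wz":0}

```text
time: 1.53
tool_pos: [350.5, -259.9, 300.6]
tcp_rot: [3.142, -0.0, -1.568]
contact_force: [-0.7, -0.2, 0.3]
grip_width: 91.9
```

```bash
python3 - <<'E'
from h import *
m=camera_model("wrist");im=capture("wrist");cv2.imwrite("pics/w2.png",im[:,:,::-1])
np.save("m2.npy",m,allow_pickle=True)
plan([470,-110,310],[np.pi,0,0],20)
E
```

```text
rows 20 t [-0.04  -0.264 -0.012] |t|mm 10.7 w [ 0.     0.    -0.899] deg/row 4.49
```

View pics/w2.png

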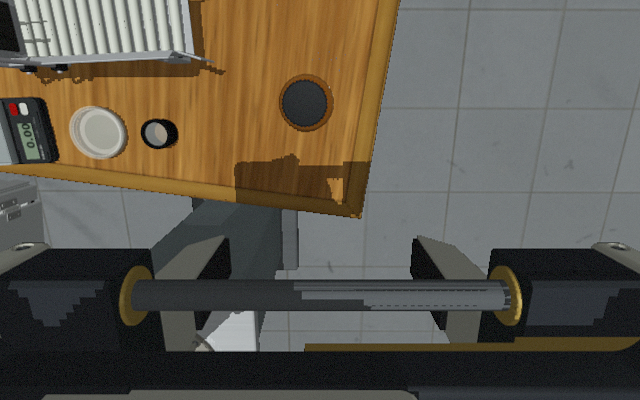

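```bash
python3 - <<'E'
from h import *
plan([530,-150,330],[np.pi,0,0],19)
E
```

```text
rows 19 t [ 0.06  -0.303 -0.039] |t|mm 12.4 w [ 0.     0.    -0.946] deg/row 4.73
```

Emit:
drive_tool:
  deltas:
    - {"hand":-1,"tx":0.06,"ty":-0.303,"tz":-0.04,"wx":0,"wy":0,"wz":-0.946}
    - {"hand":-1,"tx":0.06,"ty":-0.303,"tz":-0.04,"wx":0,"wy":0,"wz":-0.946}
    - {"hand":-1,"tx":0.06,"ty":-0.303,"tz":-0.04,"wx":0,"wy":0,"wz":-0.946}
    - {"hand":-1,"tx":0.06,"ty":-0.303,"tz":-0.04,"wx":0,"wy":0,"wz":-0.946}
    - {"hand":-1,"tx":0.06,"ty":-0.303,"tz":-0.04,"wx":0,"wy":0,"wz":-0.946}
    - {"hand":-1,"tx":0.06,"ty":-0.303,"tz":-0.04,"wx":0,"wy":0,"wz":-0.946}
    - {"hand":-1,"tx":0.06,"ty":-0.303,"tz":-0.04,"wx":0,"wy":0,"wz":-0.946}
    - {"hand":-1,"tx":0.06,"ty":-0.303,"tz":-0.04,"wx":0,"wy":0,"wz":-0.946}
    - {"hand":-1,"tx":0.06,"ty":-0.303,"tz":-0.04,"wx":0,"wy":0,"wz":-0.946}
    - {"hand":-1,"tx":0.06,"ty":-0.303,"tz":-0.04,"wx":0,"wy":0,"wz":-0.946}
    - {"hand":-1,"tx":0.06,"ty":-0.303,"tz":-0.04,"wx":0,"wy":0,"wz":-0.946}
    - {"hand":-1,"tx":0.06,"ty":-0.303,"tz":-0.04,"wx":0,"wy":0,"wz":-0.946}
    - {"hand":-1,"tx":0.06,"ty":-0.303,"tz":-0.04,"wx":0,"wy":0,"wz":-0.946}
    - {"hand":-1,"tx":0.06,"ty":-0.303,"tz":-0.04,"wx":0,"wy":0,"wz":-0.946}
    - {"hand":-1,"tx":0.06,"ty":-0.303,"tz":-0.04,"wx":0,"wy":0,"wz":-0.946}
    - {"hand":-1,"tx":0.06,"ty":-0.303,"tz":-0.04,"wx":0,"wy":0,"wz":-0.946}
    - {"hand":-1,"tx":0.06,"ty":-0.303,"tz":-0.04,"wx":0,"wy":0,"wz":-0.946}
    - {"hand":-1,"tx":0.06,"ty":-0.303,"tz":-0.04,"wx":0,"wy":0,"wz":-0.946}
    - {"hand":-1,"tx":0.06,"ty":-0.303,"tz":-0.04,"wx":0,"wy":0,"wz":-0.946}
    - {"hand":-1,"tx":0,"ty":0,"tz":0,"wx":0,"wy":0,"wz":0}

```text
time: 3.25
tool_pos: [530.5, -149.9, 330.9]
tcp_rot: [-3.141, 0.0, 0.002]
contact_force: [0.3, 0.4, 0.5]
grip_width: 91.7
```

```bash
python3 - <<'E'
from h import *
m=camera_model("wrist");im=capture("wrist");cv2.imwrite("pics/w3.png",im[:,:,::-1])
np.save("m3.npy",m,allow_pickle=True)
b=im[:,:,::-1]
cv2.imwrite("pics/w3a.png",cv2.resize(b[0:200,190:390],None,fx=3,fy=3,interpolation=cv2.INTER_CUBIC))
cv2.imwrite("pics/w3b.png",cv2.resize(b[0:200,360:560],None,fx=3,fy=3,interpolation=cv2.INTER_CUBIC))
E
```

```text
(no output)
```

View pics/w3.png

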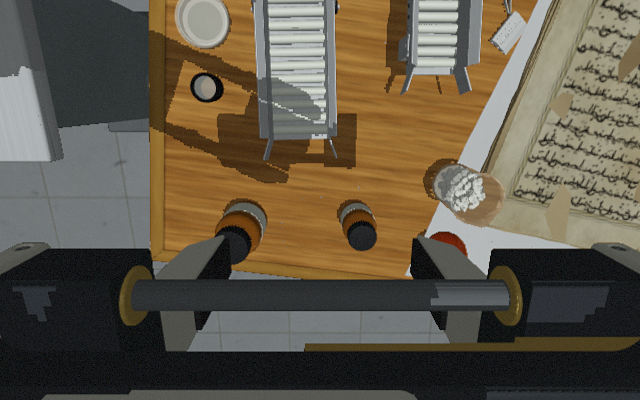

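View pics/w3a.png

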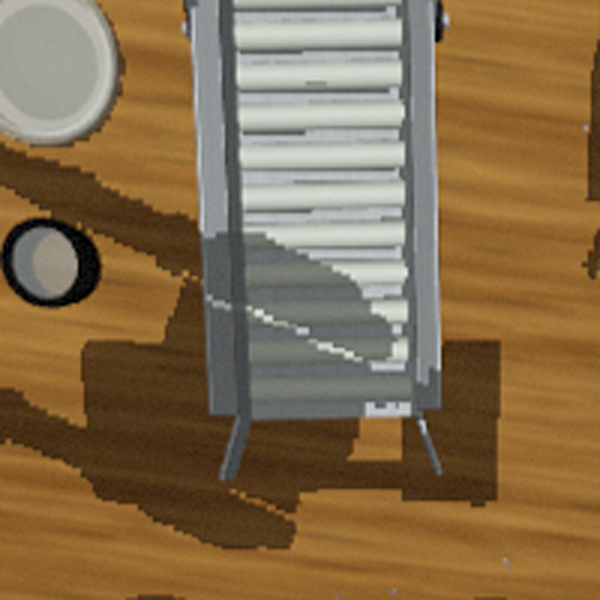

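View pics/w3b.png

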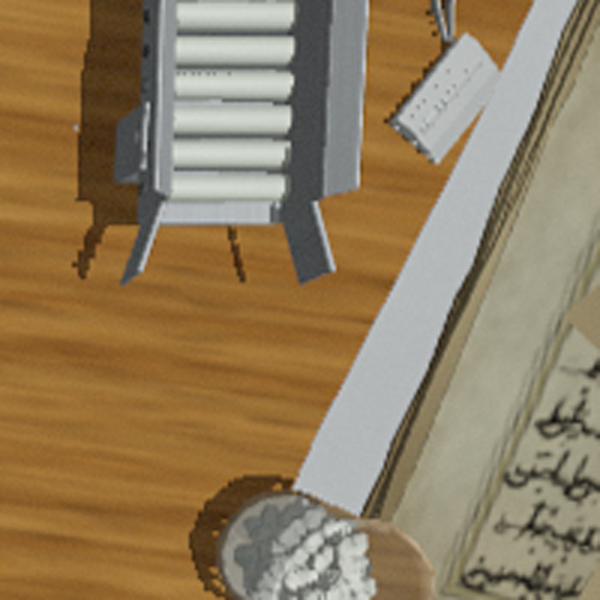

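```bash
python3 - <<'E'
from h import *
m=np.load("m3.npy",allow_pickle=True).item();m2=np.load("m2.npy",allow_pickle=True).item()
def onlane(m,uv,yc):
    z=50
    for _ in range(20):
        p=onz(m,uv,z); z=45+0.158*(yc-p[1])
    return np.r_[p,z]
a=lambda x,y:(190+x/3-.33,y/3-.33); b=lambda x,y:(360+x/3-.33,y/3-.33)
print("wide")
for L,Rr in [((235,35),(402,31)),((239,115),(403,112)),((243,197),(405,194)),((248,388),(412,382)),((241,415),(412,405))]:
    l=onlane(m,a(*L),-15);r=onlane(m,a(*Rr),-15); print(l.round(1),r.round(1),((l+r)/2).round(1),np.hypot(*(l-r)[:2]).round(1))
print("slim")
for L,Rr in [((176,15),(298,13)),((172,85),(295,80)),((167,188),(289,186)),((160,222),(285,222))]:
    l=onlane(m,b(*L),45);r=onlane(m,b(*Rr),45); print(l.round(1),r.round(1),((l+r)/2).round(1),np.hypot(*(l-r)[:2]).round(1))
print("large cap",onz(m2,(304.5,103),104)); 
S=camera_model("side");T=camera_model("top")
t=lambda x,y:(210+x/4-.4,130+y/4-.4); s=lambda x,y:(180+x/3-.33,110+y/3-.33)
print(tri([(m2,(304.5,103)),(S,s(717,220)),(T,t(668,538))]))
print("small w3",tri([(m,(362,236)),(S,s(519,194)),(T,t(657,287))]))
# slim reproj of cheeks
E
python3 - <<'E'
import cv2
b=cv2.imread('pics/w3.png')
cv2.imwrite('pics/w3c.png',cv2.resize(b[190:270,200:480],None,fx=2.8,fy=2.8,interpolation=cv2.INTER_CUBIC))
b=cv2.imread('pics/w2.png')
cv2.imwrite('pics/w2c.png',cv2.resize(b[0:150,0:360],None,fx=2.2,fy=2.2,interpolation=cv2.INTER_CUBIC))
E
```

```text
wide
[471.1  22.9  39. ] [535.   24.3  38.8] [503.   23.6  38.9] 63.9
[472.1  -5.8  43.5] [535.4  -4.8  43.4] [503.7  -5.3  43.5] 63.3
[473.  -35.8  48.3] [536.2 -34.8  48.1] [504.6 -35.3  48.2] 63.2
[ 473.6 -108.1   59.7] [ 539.1 -105.8   59.3] [ 506.3 -107.    59.5] 65.5
[ 470.6 -118.6   61.4] [ 539.1 -114.7   60.8] [ 504.9 -116.7   61.1] 68.6
slim
[640.8  27.6  47.7] [686.3  28.3  47.6] [663.6  28.   47.7] 45.5
[640.2   3.2  51.6] [686.4   4.9  51.3] [663.3   4.1  51.5] 46.2
[639.7 -33.5  57.4] [686.1 -32.8  57.3] [662.9 -33.2  57.3] 46.4
[637.4 -45.8  59.3] [685.2 -45.8  59.4] [661.3 -45.8  59.4] 47.8
large cap [ 423.31967652 -244.2764814 ]
(array([ 423.50934324, -243.9789768 ,  104.9315575 ]), array([-0.35568107, -0.19448589, -0.55535039,  0.25982666,  1.26347578,
        1.07531496]))
small w3 (array([ 581.81257539, -234.618302  ,   88.44106811]), array([-0.07834431,  0.35655698, -1.03882814,  0.17201865, -0.09926092,
        0.78632164]))
```

View pics/w3c.png

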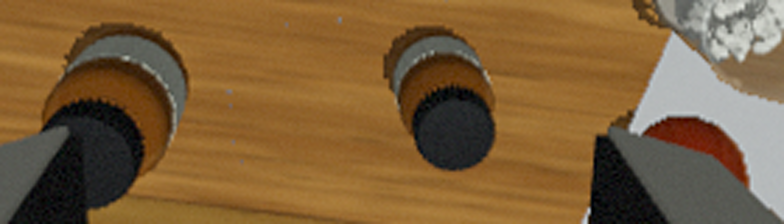

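View pics/w2c.png

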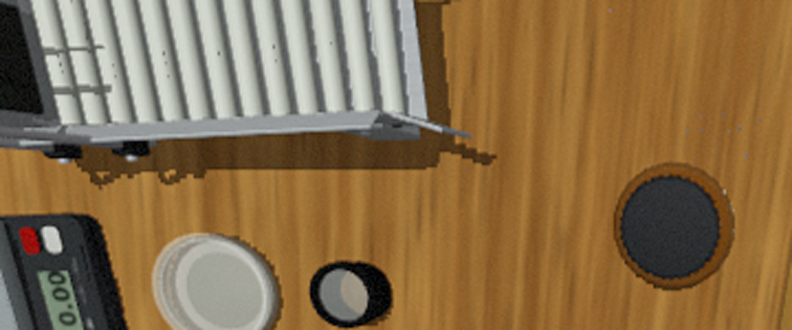

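```bash
python3 - <<'E'
from h import *
plan([423.4,-244.1,150],[np.pi,0,0],11)
plan([423.4,-244.1,92],[np.pi,0,0],5,start=([423.4,-244.1,150],[np.pi,0,0]))
E
```

```text
rows 11 t [-0.242  0.212  0.411] |t|mm 20.9 w [ 0.     0.001 -0.003] deg/row 0.02
rows 5 t [0.   0.   0.29] |t|mm 11.6 w [0. 0. 0.] deg/row 0.0
```

Emit:
drive_tool:
  deltas:
    - {"hand":-1,"tx":-0.242,"ty":0.212,"tz":0.411,"wx":0,"wy":0,"wz":0}
    - {"hand":-1,"tx":-0.242,"ty":0.212,"tz":0.411,"wx":0,"wy":0,"wz":0}
    - {"hand":-1,"tx":-0.242,"ty":0.212,"tz":0.411,"wx":0,"wy":0,"wz":0}
    - {"hand":-1,"tx":-0.242,"ty":0.212,"tz":0.411,"wx":0,"wy":0,"wz":0}
    - {"hand":-1,"tx":-0.242,"ty":0.212,"tz":0.411,"wx":0,"wy":0,"wz":0}
    - {"hand":-1,"tx":-0.242,"ty":0.212,"tz":0.411,"wx":0,"wy":0,"wz":0}
    - {"hand":-1,"tx":-0.242,"ty":0.212,"tz":0.411,"wx":0,"wy":0,"wz":0}
    - {"hand":-1,"tx":-0.242,"ty":0.212,"tz":0.411,"wx":0,"wy":0,"wz":0}
    - {"hand":-1,"tx":-0.242,"ty":0.212,"tz":0.411,"wx":0,"wy":0,"wz":0}
    - {"hand":-1,"tx":-0.242,"ty":0.212,"tz":0.411,"wx":0,"wy":0,"wz":0}
    - {"hand":-1,"tx":-0.242,"ty":0.212,"tz":0.411,"wx":0,"wy":0,"wz":0}
    - {"hand":-1,"tx":0,"ty":0,"tz":0.29,"wx":0,"wy":0,"wz":0}
    - {"hand":-1,"tx":0,"ty":0,"tz":0.29,"wx":0,"wy":0,"wz":0}
    - {"hand":-1,"tx":0,"ty":0,"tz":0.29,"wx":0,"wy":0,"wz":0}
    - {"hand":-1,"tx":0,"ty":0,"tz":0.29,"wx":0,"wy":0,"wz":0}
    - {"hand":-1,"tx":0,"ty":0,"tz":0.29,"wx":0,"wy":0,"wz":0}
    - {"hand":-1,"tx":0,"ty":0,"tz":0,"wx":0,"wy":0,"wz":0}
    - {"hand":-1,"tx":0,"ty":0,"tz":0,"wx":0,"wy":0,"wz":0}

```text
time: 4.8
tool_pos: [423.0, -244.1, 91.8]
tcp_rot: [-3.141, 0.001, -0.005]
contact_force: [0.5, 0.0, 0.5]
grip_width: 91.8
```

```bash
python3 - <<'E'
from h import *
im=capture("wrist");cv2.imwrite("pics/w4.png",im[:,:,::-1])
E
```

```text
(no output)
```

View pics/w4.png

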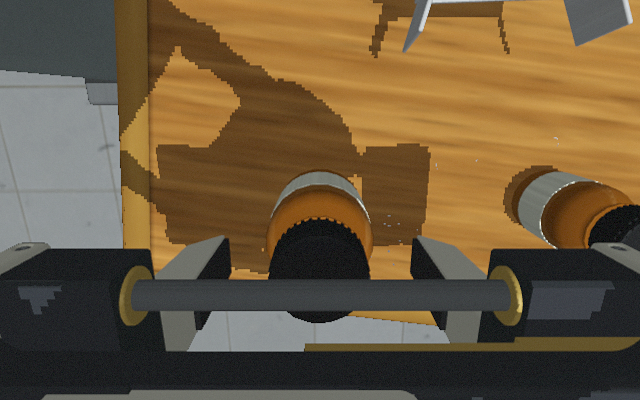

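Wrist view: the large cap sits centred between the fingers (about col 319, fingers at 225 and 417). I'll close now.

Emit:
drive_tool:
  deltas:
    - {"hand":1,"tx":0,"ty":0,"tz":0,"wx":0,"wy":0,"wz":0}
    - {"hand":1,"tx":0,"ty":0,"tz":0,"wx":0,"wy":0,"wz":0}
    - {"hand":1,"tx":0,"ty":0,"tz":0,"wx":0,"wy":0,"wz":0}
    - {"hand":1,"tx":0,"ty":0,"tz":0,"wx":0,"wy":0,"wz":0}
    - {"hand":1,"tx":0,"ty":0,"tz":0,"wx":0,"wy":0,"wz":0}
    - {"hand":1,"tx":0,"ty":0,"tz":0,"wx":0,"wy":0,"wz":0}
    - {"hand":1,"tx":0,"ty":0,"tz":0,"wx":0,"wy":0,"wz":0}
    - {"hand":1,"tx":0,"ty":0,"tz":0,"wx":0,"wy":0,"wz":0}
    - {"hand":1,"tx":0,"ty":0,"tz":0,"wx":0,"wy":0,"wz":0}
    - {"hand":1,"tx":0,"ty":0,"tz":0,"wx":0,"wy":0,"wz":0}

```text
time: 5.68
tool_pos: [423.9, -243.3, 92.2]
tcp_rot: [-3.142, 0.0, -0.002]
contact_force: [-0.1, 0.9, 0.7]
grip_width: 43.4
```

```bash
python3 - <<'E'
from h import *
print(get_obs()['grip_width'])
o=get_obs();p=o['tool_pos']
plan([p[0],p[1],212],[np.pi,0,0],6)
th=np.radians(9);n=np.array([0.004,np.sin(th),np.cos(th)])
B=np.array([505.2,-57,45+.158*41.5])
pre=B+n*(92+35); fin=B+n*(92+2); print(pre,fin)
rp=[np.pi-th,0,0.025]
plan(pre+[0,0,25],rp,12,start=([p[0],p[1],212],[np.pi,0,0]))
E
```

```text
43.411133639053865
rows 6 t [-0.    -0.    -0.499] |t|mm 20.0 w [-0.     0.    -0.003] deg/row 0.02
[505.708      -37.13282294 176.99341926] [505.576      -42.29516029 144.39970402]
rows 12 t [ 0.175 -0.428 -0.01 ] |t|mm 18.5 w [-0.15   0.002 -0.024] deg/row 0.76
```

Emit:
drive_tool:
  deltas:
    - {"hand":1,"tx":0,"ty":0,"tz":-0.5,"wx":0,"wy":0,"wz":0}
    - {"hand":1,"tx":0,"ty":0,"tz":-0.5,"wx":0,"wy":0,"wz":0}
    - {"hand":1,"tx":0,"ty":0,"tz":-0.5,"wx":0,"wy":0,"wz":0}
    - {"hand":1,"tx":0,"ty":0,"tz":-0.5,"wx":0,"wy":0,"wz":0}
    - {"hand":1,"tx":0,"ty":0,"tz":-0.5,"wx":0,"wy":0,"wz":0}
    - {"hand":1,"tx":0,"ty":0,"tz":-0.5,"wx":0,"wy":0,"wz":0}
    - {"hand":1,"tx":0.175,"ty":-0.428,"tz":-0.01,"wx":-0.15,"wy":0,"wz":-0.024}
    - {"hand":1,"tx":0.175,"ty":-0.428,"tz":-0.01,"wx":-0.15,"wy":0,"wz":-0.024}
    - {"hand":1,"tx":0.175,"ty":-0.428,"tz":-0.01,"wx":-0.15,"wy":0,"wz":-0.024}
    - {"hand":1,"tx":0.175,"ty":-0.428,"tz":-0.01,"wx":-0.15,"wy":0,"wz":-0.024}
    - {"hand":1,"tx":0.175,"ty":-0.428,"tz":-0.01,"wx":-0.15,"wy":0,"wz":-0.024}
    - {"hand":1,"tx":0.175,"ty":-0.428,"tz":-0.01,"wx":-0.15,"wy":0,"wz":-0.024}
    - {"hand":1,"tx":0.175,"ty":-0.428,"tz":-0.01,"wx":-0.15,"wy":0,"wz":-0.024}
    - {"hand":1,"tx":0.175,"ty":-0.428,"tz":-0.01,"wx":-0.15,"wy":0,"wz":-0.024}
    - {"hand":1,"tx":0.175,"ty":-0.428,"tz":-0.01,"wx":-0.15,"wy":0,"wz":-0.024}
    - {"hand":1,"tx":0.175,"ty":-0.428,"tz":-0.01,"wx":-0.15,"wy":0,"wz":-0.024}
    - {"hand":1,"tx":0.175,"ty":-0.428,"tz":-0.01,"wx":-0.15,"wy":0,"wz":-0.024}
    - {"hand":1,"tx":0.175,"ty":-0.428,"tz":-0.01,"wx":-0.15,"wy":0,"wz":-0.024}
    - {"hand":1,"tx":0,"ty":0,"tz":0,"wx":0,"wy":0,"wz":0}
    - {"hand":1,"tx":0,"ty":0,"tz":0,"wx":0,"wy":0,"wz":0}

```text
time: 7.35
tool_pos: [505.7, -36.7, 201.6]
tcp_rot: [2.985, 0.003, 0.025]
contact_force: [-0.3, -0.4, -2.1]
grip_width: 43.6
```

```bash
python3 - <<'E'
from h import *
m=camera_model("wrist");np.save("m5.npy",m,allow_pickle=True)
for n in ["wrist","side","top"]:
    im=capture(n)[:,:,::-1];cv2.imwrite(f"pics/{n}5.png",im)
    if n=="side":cv2.imwrite("pics/s5c.png",cv2.resize(im[110:300,180:445],None,fx=3,fy=3,interpolation=cv2.INTER_CUBIC))
E
```

```text
(no output)
```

View pics/wrist5.png

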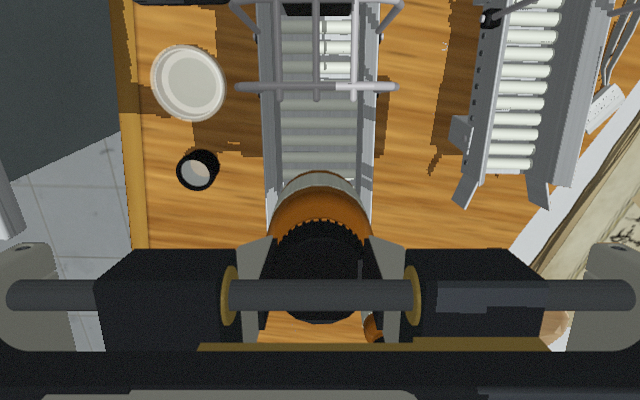

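View pics/s5c.png

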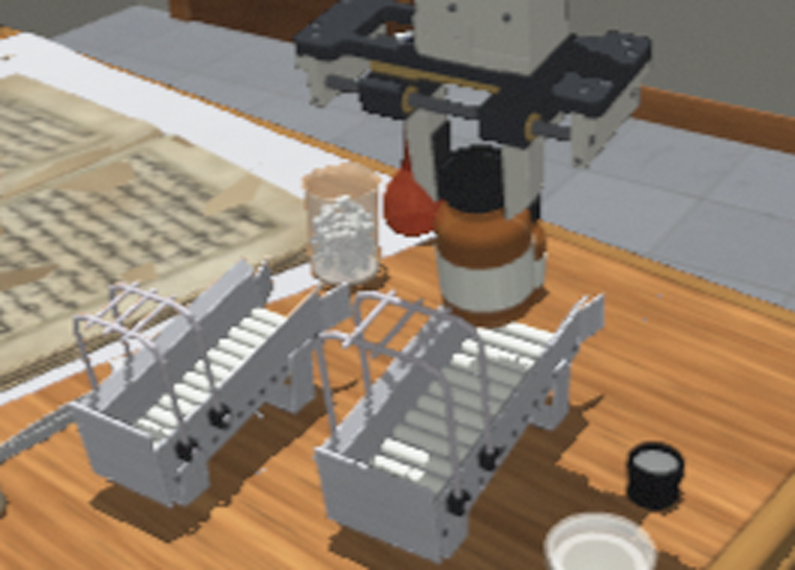

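```bash
python3 - <<'E'
import cv2
b=cv2.imread('pics/wrist5.png')
cv2.imwrite('pics/w5a.png',cv2.resize(b[0:200,220:420],None,fx=3,fy=3,interpolation=cv2.INTER_CUBIC))
cv2.imwrite('pics/w5b.png',cv2.resize(b[0:220,430:630],None,fx=2.7,fy=2.7,interpolation=cv2.INTER_CUBIC))
E
```

```text
(no output)
```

View pics/w5a.png

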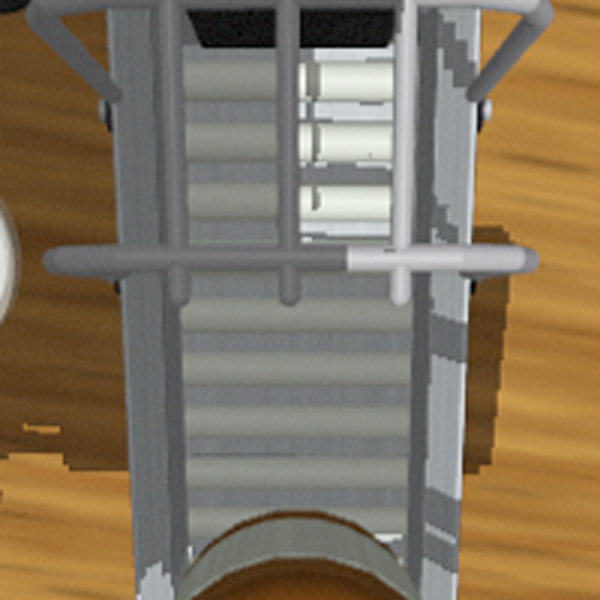

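View pics/w5b.png

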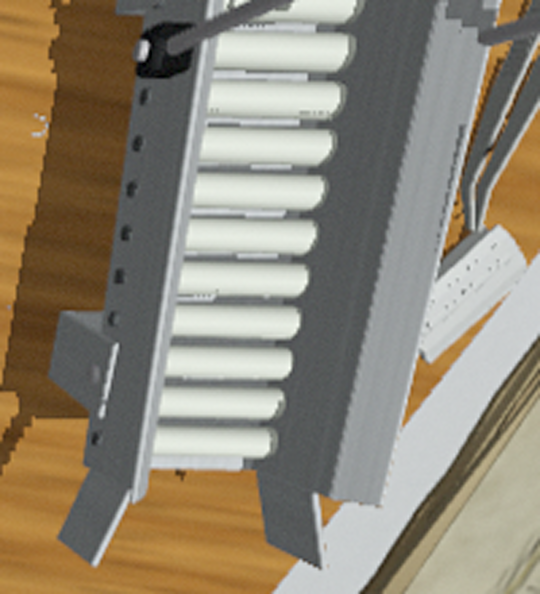

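```bash
python3 - <<'E'
from h import *
th=np.radians(9)
plan([505.4,-42.2,144.8],[np.pi-th,0,0.025],8)
E
```

```text
rows 8 t [-0.001 -0.016  0.179] |t|mm 7.2 w [ 0.     0.004 -0.003] deg/row 0.02
```

Emit:
drive_tool:
  deltas:
    - {"hand":1,"tx":0,"ty":-0.016,"tz":0.179,"wx":0,"wy":0,"wz":0}
    - {"hand":1,"tx":0,"ty":-0.016,"tz":0.179,"wx":0,"wy":0,"wz":0}
    - {"hand":1,"tx":0,"ty":-0.016,"tz":0.179,"wx":0,"wy":0,"wz":0}
    - {"hand":1,"tx":0,"ty":-0.016,"tz":0.179,"wx":0,"wy":0,"wz":0}
    - {"hand":1,"tx":0,"ty":-0.016,"tz":0.179,"wx":0,"wy":0,"wz":0}
    - {"hand":1,"tx":0,"ty":-0.016,"tz":0.179,"wx":0,"wy":0,"wz":0}
    - {"hand":1,"tx":0,"ty":-0.016,"tz":0.179,"wx":0,"wy":0,"wz":0}
    - {"hand":1,"tx":0,"ty":-0.016,"tz":0.179,"wx":0,"wy":0,"wz":0}
    - {"hand":1,"tx":0,"ty":0,"tz":0,"wx":0,"wy":0,"wz":0}
    - {"hand":1,"tx":0,"ty":0,"tz":0,"wx":0,"wy":0,"wz":0}

```text
time: 8.33
tool_pos: [505.7, -41.4, 144.3]
tcp_rot: [2.985, 0.003, 0.023]
contact_force: [-0.1, 0.3, -1.3]
grip_width: 43.3
```

```bash
python3 - <<'E'
from h import *
for n in ["wrist","side"]:
    im=capture(n)[:,:,::-1];cv2.imwrite(f"pics/{n}6.png",im)
    if n=="side":cv2.imwrite("pics/s6c.png",cv2.resize(im[160:300,260:420],None,fx=4,fy=4,interpolation=cv2.INTER_CUBIC))
E
```

```text
(no output)
```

View pics/s6c.png

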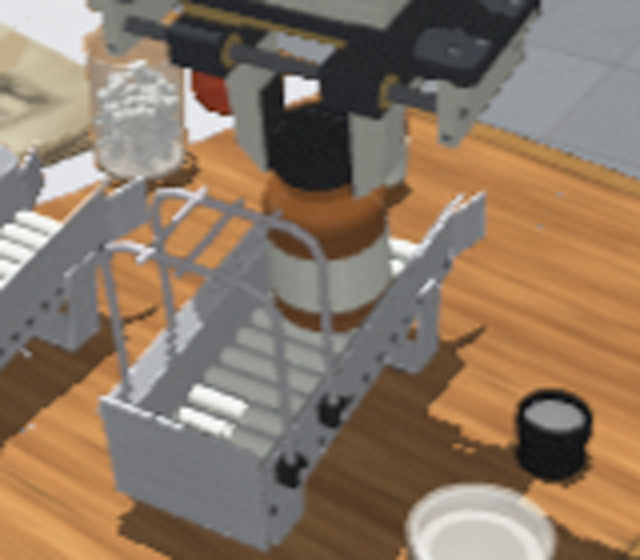

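View pics/wrist6.png

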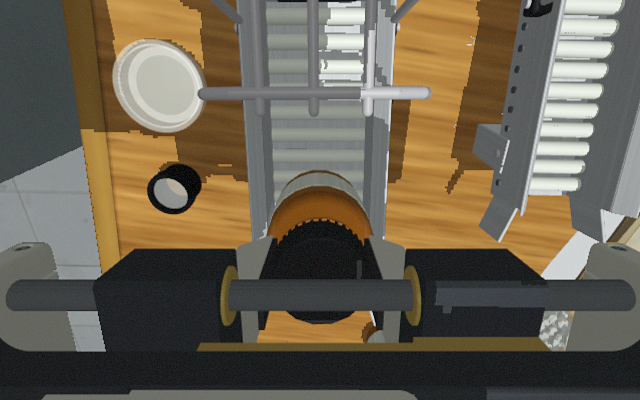

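Emit:
drive_tool:
  deltas:
    - {"hand":1,"tx":0,"ty":0,"tz":0.02,"wx":0,"wy":0,"wz":0}
    - {"hand":1,"tx":0,"ty":0,"tz":0.02,"wx":0,"wy":0,"wz":0}
    - {"hand":1,"tx":0,"ty":0,"tz":0,"wx":0,"wy":0,"wz":0}

```text
time: 8.68
tool_pos: [506.0, -41.7, 143.3]
tcp_rot: [2.984, 0.002, 0.023]
contact_force: [-0.7, -0.2, -1.4]
grip_width: 43.4
```

Emit:
drive_tool:
  deltas:
    - {"hand":1,"tx":0,"ty":0,"tz":0.025,"wx":0,"wy":0,"wz":0}
    - {"hand":1,"tx":0,"ty":0,"tz":0,"wx":0,"wy":0,"wz":0}

```text
time: 8.85
tool_pos: [505.9, -41.9, 142.2]
tcp_rot: [2.984, 0.002, 0.023]
contact_force: [0.3, -0.4, -2.0]
grip_width: 43.7
```

Emit:
drive_tool:
  deltas:
    - {"hand":1,"tx":0,"ty":0,"tz":0.025,"wx":0,"wy":0,"wz":0}
    - {"hand":1,"tx":0,"ty":0,"tz":0,"wx":0,"wy":0,"wz":0}

```text
time: 9.02
tool_pos: [506.0, -42.0, 142.0]
tcp_rot: [2.984, 0.001, 0.023]
contact_force: [-1.6, 1.3, 4.9]
grip_width: 43.4
```

Contact: the force went from -2 to +5 N. Opening and holding still while it runs.

Emit:
drive_tool:
  deltas:
    - {"hand":-1,"tx":0,"ty":0,"tz":0,"wx":0,"wy":0,"wz":0}
    - {"hand":-1,"tx":0,"ty":0,"tz":0,"wx":0,"wy":0,"wz":0}
    - {"hand":-1,"tx":0,"ty":0,"tz":0,"wx":0,"wy":0,"wz":0}
    - {"hand":-1,"tx":0,"ty":0,"tz":0,"wx":0,"wy":0,"wz":0}
    - {"hand":-1,"tx":0,"ty":0,"tz":0,"wx":0,"wy":0,"wz":0}
    - {"hand":-1,"tx":0,"ty":0,"tz":0,"wx":0,"wy":0,"wz":0}
    - {"hand":-1,"tx":0,"ty":0,"tz":0,"wx":0,"wy":0,"wz":0}
    - {"hand":-1,"tx":0,"ty":0,"tz":0,"wx":0,"wy":0,"wz":0}
    - {"hand":-1,"tx":0,"ty":0,"tz":0,"wx":0,"wy":0,"wz":0}
    - {"hand":-1,"tx":0,"ty":0,"tz":0,"wx":0,"wy":0,"wz":0}
    - {"hand":-1,"tx":0,"ty":0,"tz":0,"wx":0,"wy":0,"wz":0}
    - {"hand":-1,"tx":0,"ty":0,"tz":0,"wx":0,"wy":0,"wz":0}

```text
time: 10.02
tool_pos: [505.9, -42.0, 141.2]
tcp_rot: [2.984, 0.002, 0.023]
contact_force: [-0.2, 0.0, 0.7]
grip_width: 91.5
```

```bash
python3 - <<'E'
from h import *
for n in ["wrist","side"]:
    im=capture(n)[:,:,::-1];cv2.imwrite(f"pics/{n}7.png",im)
    if n=="side":cv2.imwrite("pics/s7c.png",cv2.resize(im[160:300,260:420],None,fx=4,fy=4,interpolation=cv2.INTER_CUBIC))
E
```

```text
(no output)
```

View pics/s7c.png

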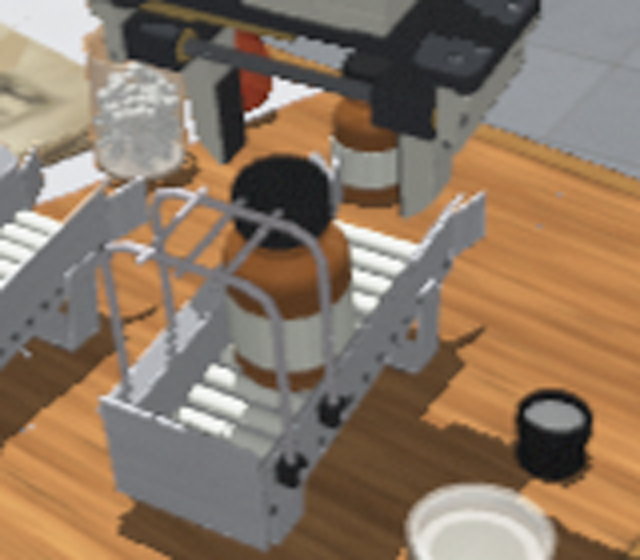

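View pics/wrist7.png

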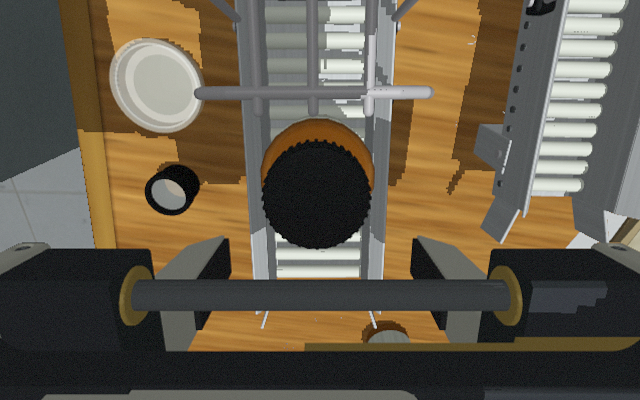

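Emit:
drive_tool:
  deltas:
    - {"hand":-1,"tx":0,"ty":0,"tz":0,"wx":0,"wy":0,"wz":0}
    - {"hand":-1,"tx":0,"ty":0,"tz":0,"wx":0,"wy":0,"wz":0}
    - {"hand":-1,"tx":0,"ty":0,"tz":0,"wx":0,"wy":0,"wz":0}
    - {"hand":-1,"tx":0,"ty":0,"tz":0,"wx":0,"wy":0,"wz":0}
    - {"hand":-1,"tx":0,"ty":0,"tz":0,"wx":0,"wy":0,"wz":0}
    - {"hand":-1,"tx":0,"ty":0,"tz":0,"wx":0,"wy":0,"wz":0}

```text
time: 10.62
tool_pos: [505.9, -42.0, 141.2]
tcp_rot: [2.984, 0.002, 0.023]
contact_force: [-0.3, 0.0, -0.5]
grip_width: 91.6
```

```bash
python3 - <<'E'
from h import *
for n in ["wrist"]:
    im=capture(n)[:,:,::-1];cv2.imwrite(f"pics/{n}8.png",im)
o=get_obs();p=o['tool_pos']
plan([p[0],p[1],250],[np.pi,0,0],7)
plan([581.8,-234.6,150],[np.pi,0,np.pi/2],20,start=([p[0],p[1],250],[np.pi,0,0]))
plan([581.8,-234.6,150],[np.pi,0,-np.pi/2],20,start=([p[0],p[1],250],[np.pi,0,0]))
E
```

```text
rows 7 t [-0.     0.035 -0.387] |t|mm 15.6 w [0.257 0.    0.038] deg/row 1.3
rows 20 t [-0.104  0.268  0.125] |t|mm 12.5 w [ 0.   0.  -0.9] deg/row 4.5
rows 20 t [0.259 0.125 0.125] |t|mm 12.5 w [ 0.  -0.   0.9] deg/row 4.5
```

View pics/wrist8.png

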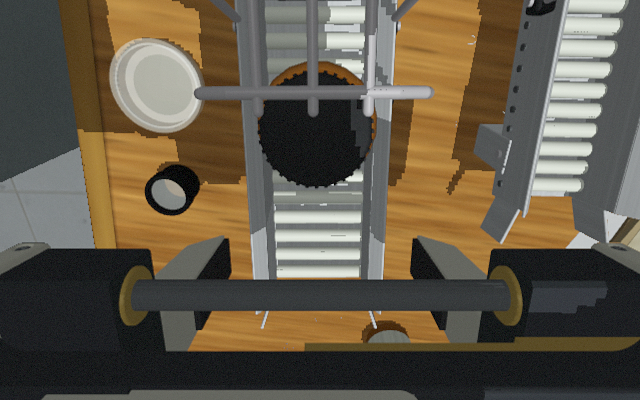

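Emit:
drive_tool:
  deltas:
    - {"hand":-1,"tx":0,"ty":0.035,"tz":-0.387,"wx":0.257,"wy":0,"wz":0.038}
    - {"hand":-1,"tx":0,"ty":0.035,"tz":-0.387,"wx":0.257,"wy":0,"wz":0.038}
    - {"hand":-1,"tx":0,"ty":0.035,"tz":-0.387,"wx":0.257,"wy":0,"wz":0.038}
    - {"hand":-1,"tx":0,"ty":0.035,"tz":-0.387,"wx":0.257,"wy":0,"wz":0.038}
    - {"hand":-1,"tx":0,"ty":0.035,"tz":-0.387,"wx":0.257,"wy":0,"wz":0.038}
    - {"hand":-1,"tx":0,"ty":0.035,"tz":-0.387,"wx":0.257,"wy":0,"wz":0.038}
    - {"hand":-1,"tx":0,"ty":0.035,"tz":-0.387,"wx":0.257,"wy":0,"wz":0.038}
    - {"hand":-1,"tx":0,"ty":0,"tz":0,"wx":0,"wy":0,"wz":0}

```text
time: 11.33
tool_pos: [507.4, -42.9, 252.9]
tcp_rot: [3.141, -0.005, -0.001]
contact_force: [0.5, -0.8, 1.1]
grip_width: 91.7
```

```bash
python3 - <<'E'
from h import *
for n in ["wrist","side"]:
    im=capture(n)[:,:,::-1];cv2.imwrite(f"pics/{n}9.png",im)
    if n=="side":cv2.imwrite("pics/s9c.png",cv2.resize(im[110:300,260:420],None,fx=3,fy=3,interpolation=cv2.INTER_CUBIC))
plan([581.8,-234.6,150],[np.pi,0,np.pi/2],20)
E
```

```text
rows 20 t [-0.104  0.267  0.125] |t|mm 12.5 w [ 0.001  0.    -0.9  ] deg/row 4.5
```

View pics/s9c.png

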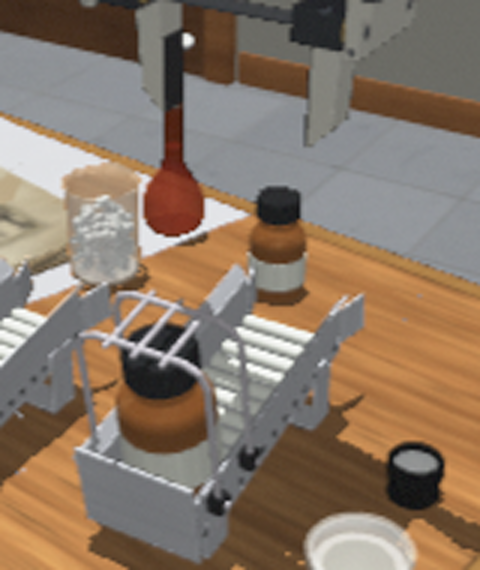

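View pics/wrist9.png

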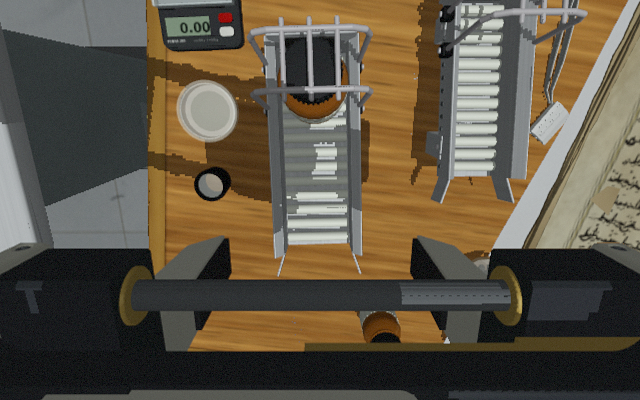

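Emit:
drive_tool:
  deltas:
    - {"hand":-1,"tx":-0.104,"ty":0.267,"tz":0.125,"wx":0,"wy":0,"wz":-0.9}
    - {"hand":-1,"tx":-0.104,"ty":0.267,"tz":0.125,"wx":0,"wy":0,"wz":-0.9}
    - {"hand":-1,"tx":-0.104,"ty":0.267,"tz":0.125,"wx":0,"wy":0,"wz":-0.9}
    - {"hand":-1,"tx":-0.104,"ty":0.267,"tz":0.125,"wx":0,"wy":0,"wz":-0.9}
    - {"hand":-1,"tx":-0.104,"ty":0.267,"tz":0.125,"wx":0,"wy":0,"wz":-0.9}
    - {"hand":-1,"tx":-0.104,"ty":0.267,"tz":0.125,"wx":0,"wy":0,"wz":-0.9}
    - {"hand":-1,"tx":-0.104,"ty":0.267,"tz":0.125,"wx":0,"wy":0,"wz":-0.9}
    - {"hand":-1,"tx":-0.104,"ty":0.267,"tz":0.125,"wx":0,"wy":0,"wz":-0.9}
    - {"hand":-1,"tx":-0.104,"ty":0.267,"tz":0.125,"wx":0,"wy":0,"wz":-0.9}
    - {"hand":-1,"tx":-0.104,"ty":0.267,"tz":0.125,"wx":0,"wy":0,"wz":-0.9}
    - {"hand":-1,"tx":-0.104,"ty":0.267,"tz":0.125,"wx":0,"wy":0,"wz":-0.9}
    - {"hand":-1,"tx":-0.104,"ty":0.267,"tz":0.125,"wx":0,"wy":0,"wz":-0.9}
    - {"hand":-1,"tx":-0.104,"ty":0.267,"tz":0.125,"wx":0,"wy":0,"wz":-0.9}
    - {"hand":-1,"tx":-0.104,"ty":0.267,"tz":0.125,"wx":0,"wy":0,"wz":-0.9}
    - {"hand":-1,"tx":-0.104,"ty":0.267,"tz":0.125,"wx":0,"wy":0,"wz":-0.9}
    - {"hand":-1,"tx":-0.104,"ty":0.267,"tz":0.125,"wx":0,"wy":0,"wz":-0.9}
    - {"hand":-1,"tx":-0.104,"ty":0.267,"tz":0.125,"wx":0,"wy":0,"wz":-0.9}
    - {"hand":-1,"tx":-0.104,"ty":0.267,"tz":0.125,"wx":0,"wy":0,"wz":-0.9}
    - {"hand":-1,"tx":-0.104,"ty":0.267,"tz":0.125,"wx":0,"wy":0,"wz":-0.9}
    - {"hand":-1,"tx":-0.104,"ty":0.267,"tz":0.125,"wx":0,"wy":0,"wz":-0.9}

```text
time: 13.1
tool_pos: [581.3, -233.8, 147.9]
tcp_rot: [-3.139, -0.001, 1.575]
contact_force: [0.1, -0.5, 0.2]
grip_width: 92.0
```

Emit:
drive_tool:
  deltas:
    - {"hand":-1,"tx":0,"ty":0,"tz":0,"wx":0,"wy":0,"wz":0}

```text
time: 13.18
tool_pos: [581.8, -234.1, 147.0]
tcp_rot: [-3.139, -0.001, 1.574]
contact_force: [-0.7, -0.0, -0.9]
grip_width: 91.9
```

```bash
python3 - <<'E'
from h import *
m=camera_model("wrist");np.save("m10.npy",m,allow_pickle=True)
im=capture("wrist")[:,:,::-1];cv2.imwrite("pics/w10.png",im)
print(proj(m,[[581.8,-234.6,86]]))
plan([581.8,-234.6,74],[np.pi,0,np.pi/2],6)
E
```

```text
[[319.28919497 222.21099303]]
rows 6 t [-0.004  0.004  0.307] |t|mm 12.3 w [-0.006 -0.002 -0.001] deg/row 0.03
```

View pics/w10.png

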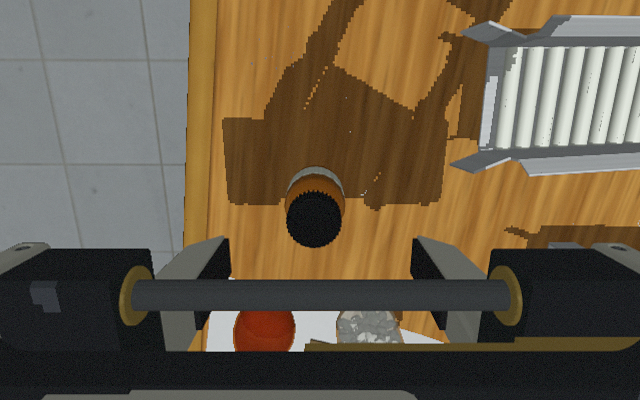

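```bash
python3 - <<'E'
from h import *
m=np.load("m10.npy",allow_pickle=True).item(); print(onz(m,(314.2,219),86))
plan([580.2,-237.2,74],[np.pi,0,np.pi/2],6)
E
```

```text
[ 579.62646636 -237.84687713]
rows 6 t [-0.015 -0.003  0.307] |t|mm 12.3 w [-0.006 -0.002 -0.001] deg/row 0.03
```

Emit:
drive_tool:
  deltas:
    - {"hand":-1,"tx":-0.016,"ty":-0.006,"tz":0.307,"wx":-0.006,"wy":0,"wz":0}
    - {"hand":-1,"tx":-0.016,"ty":-0.006,"tz":0.307,"wx":-0.006,"wy":0,"wz":0}
    - {"hand":-1,"tx":-0.016,"ty":-0.006,"tz":0.307,"wx":-0.006,"wy":0,"wz":0}
    - {"hand":-1,"tx":-0.016,"ty":-0.006,"tz":0.307,"wx":-0.006,"wy":0,"wz":0}
    - {"hand":-1,"tx":-0.016,"ty":-0.006,"tz":0.307,"wx":-0.006,"wy":0,"wz":0}
    - {"hand":-1,"tx":-0.016,"ty":-0.006,"tz":0.307,"wx":-0.006,"wy":0,"wz":0}
    - {"hand":-1,"tx":0,"ty":0,"tz":0,"wx":0,"wy":0,"wz":0}
    - {"hand":1,"tx":0,"ty":0,"tz":0,"wx":0,"wy":0,"wz":0}
    - {"hand":1,"tx":0,"ty":0,"tz":0,"wx":0,"wy":0,"wz":0}
    - {"hand":1,"tx":0,"ty":0,"tz":0,"wx":0,"wy":0,"wz":0}
    - {"hand":1,"tx":0,"ty":0,"tz":0,"wx":0,"wy":0,"wz":0}
    - {"hand":1,"tx":0,"ty":0,"tz":0,"wx":0,"wy":0,"wz":0}
    - {"hand":1,"tx":0,"ty":0,"tz":0,"wx":0,"wy":0,"wz":0}
    - {"hand":1,"tx":0,"ty":0,"tz":0,"wx":0,"wy":0,"wz":0}
    - {"hand":1,"tx":0,"ty":0,"tz":0,"wx":0,"wy":0,"wz":0}
    - {"hand":1,"tx":0,"ty":0,"tz":0,"wx":0,"wy":0,"wz":0}
    - {"hand":1,"tx":0,"ty":0,"tz":0,"wx":0,"wy":0,"wz":0}

```text
time: 14.65
tool_pos: [580.2, -238.0, 76.3]
tcp_rot: [3.139, 0.0, 1.571]
contact_force: [0.7, -0.3, 0.0]
grip_width: 34.4
```

```bash
python3 - <<'E'
from h import *
o=get_obs();p=o['tool_pos'];print(o['grip_width'])
th=np.radians(9);n=np.array([0.,np.sin(th),np.cos(th)])
# slim centre y ~ 45 ; open part x -20..87 -> ~33 ; use 38
B=np.array([661,45-38,45+.158*38]); fin=B+n*(74+.5); print(fin)
pl=[p[0],p[1],220]
plan(pl,[np.pi,0,np.pi/2],7)
plan(fin+[0,5,75],[np.pi-th,0,0],20,start=(pl,[np.pi,0,np.pi/2]))
E
```

```text
34.373197050679565
[661.          18.65436765 124.58678137]
rows 7 t [-0.     0.001 -0.513] |t|mm 20.5 w [0.005 0.    0.   ] deg/row 0.03
rows 20 t [ 0.344 -0.165  0.006] |t|mm 15.3 w [-0.071 -0.071  0.898] deg/row 4.52
```

Emit:
drive_tool:
  deltas:
    - {"hand":1,"tx":0,"ty":0,"tz":-0.513,"wx":0,"wy":0,"wz":0}
    - {"hand":1,"tx":0,"ty":0,"tz":-0.513,"wx":0,"wy":0,"wz":0}
    - {"hand":1,"tx":0,"ty":0,"tz":-0.513,"wx":0,"wy":0,"wz":0}
    - {"hand":1,"tx":0,"ty":0,"tz":-0.513,"wx":0,"wy":0,"wz":0}
    - {"hand":1,"tx":0,"ty":0,"tz":-0.513,"wx":0,"wy":0,"wz":0}
    - {"hand":1,"tx":0,"ty":0,"tz":-0.513,"wx":0,"wy":0,"wz":0}
    - {"hand":1,"tx":0,"ty":0,"tz":-0.513,"wx":0,"wy":0,"wz":0}

```text
time: 15.23
tool_pos: [579.5, -237.8, 220.5]
tcp_rot: [3.139, -0.0, 1.571]
contact_force: [-0.3, -0.0, -1.3]
grip_width: 34.3
```

Emit:
drive_tool:
  deltas:
    - {"hand":1,"tx":0.344,"ty":-0.165,"tz":0.006,"wx":-0.071,"wy":-0.071,"wz":0.898}
    - {"hand":1,"tx":0.344,"ty":-0.165,"tz":0.006,"wx":-0.071,"wy":-0.071,"wz":0.898}
    - {"hand":1,"tx":0.344,"ty":-0.165,"tz":0.006,"wx":-0.071,"wy":-0.071,"wz":0.898}
    - {"hand":1,"tx":0.344,"ty":-0.165,"tz":0.006,"wx":-0.071,"wy":-0.071,"wz":0.898}
    - {"hand":1,"tx":0.344,"ty":-0.165,"tz":0.006,"wx":-0.071,"wy":-0.071,"wz":0.898}
    - {"hand":1,"tx":0.344,"ty":-0.165,"tz":0.006,"wx":-0.071,"wy":-0.071,"wz":0.898}
    - {"hand":1,"tx":0.344,"ty":-0.165,"tz":0.006,"wx":-0.071,"wy":-0.071,"wz":0.898}
    - {"hand":1,"tx":0.344,"ty":-0.165,"tz":0.006,"wx":-0.071,"wy":-0.071,"wz":0.898}
    - {"hand":1,"tx":0.344,"ty":-0.165,"tz":0.006,"wx":-0.071,"wy":-0.071,"wz":0.898}
    - {"hand":1,"tx":0.344,"ty":-0.165,"tz":0.006,"wx":-0.071,"wy":-0.071,"wz":0.898}
    - {"hand":1,"tx":0.344,"ty":-0.165,"tz":0.006,"wx":-0.071,"wy":-0.071,"wz":0.898}
    - {"hand":1,"tx":0.344,"ty":-0.165,"tz":0.006,"wx":-0.071,"wy":-0.071,"wz":0.898}
    - {"hand":1,"tx":0.344,"ty":-0.165,"tz":0.006,"wx":-0.071,"wy":-0.071,"wz":0.898}
    - {"hand":1,"tx":0.344,"ty":-0.165,"tz":0.006,"wx":-0.071,"wy":-0.071,"wz":0.898}
    - {"hand":1,"tx":0.344,"ty":-0.165,"tz":0.006,"wx":-0.071,"wy":-0.071,"wz":0.898}
    - {"hand":1,"tx":0.344,"ty":-0.165,"tz":0.006,"wx":-0.071,"wy":-0.071,"wz":0.898}
    - {"hand":1,"tx":0.344,"ty":-0.165,"tz":0.006,"wx":-0.071,"wy":-0.071,"wz":0.898}
    - {"hand":1,"tx":0.344,"ty":-0.165,"tz":0.006,"wx":-0.071,"wy":-0.071,"wz":0.898}
    - {"hand":1,"tx":0.344,"ty":-0.165,"tz":0.006,"wx":-0.071,"wy":-0.071,"wz":0.898}
    - {"hand":1,"tx":0.344,"ty":-0.165,"tz":0.006,"wx":-0.071,"wy":-0.071,"wz":0.898}

```text
time: 16.9
tool_pos: [660.9, 24.5, 199.0]
tcp_rot: [2.984, -0.002, -0.003]
contact_force: [0.5, -0.0, -0.6]
grip_width: 34.4
```

Emit:
drive_tool:
  deltas:
    - {"hand":1,"tx":0,"ty":0,"tz":0,"wx":0,"wy":0,"wz":0}
    - {"hand":1,"tx":0,"ty":0,"tz":0,"wx":0,"wy":0,"wz":0}

```text
time: 17.07
tool_pos: [660.6, 24.1, 198.4]
tcp_rot: [2.984, -0.001, 0.002]
contact_force: [-0.8, -0.1, -1.4]
grip_width: 34.4
```

```bash
python3 - <<'E'
from h import *
m=camera_model("wrist");np.save("m11.npy",m,allow_pickle=True)
im=capture("wrist")[:,:,::-1];cv2.imwrite("pics/w11.png",im)
cv2.imwrite('pics/w11a.png',cv2.resize(im[0:200,220:420],None,fx=3,fy=3,interpolation=cv2.INTER_CUBIC))
im=capture("side")[:,:,::-1];cv2.imwrite("pics/s11c.png",cv2.resize(im[60:300,150:420],None,fx=2.4,fy=2.4,interpolation=cv2.INTER_CUBIC))
E
```

```text
(no output)
```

View pics/w11.png

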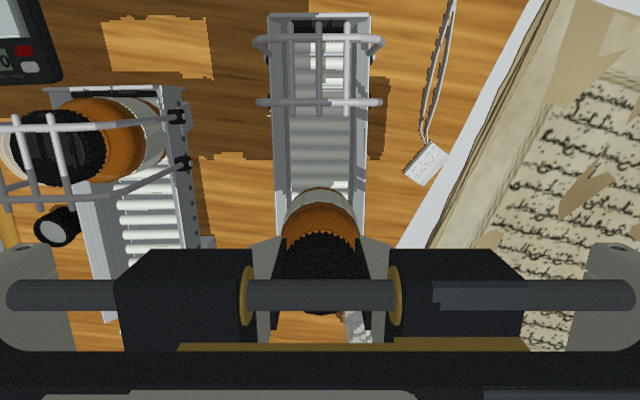

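View pics/w11a.png

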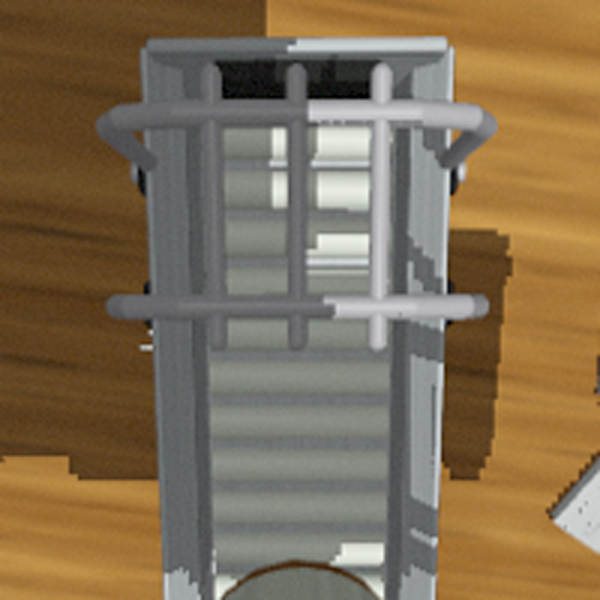

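View pics/s11c.png

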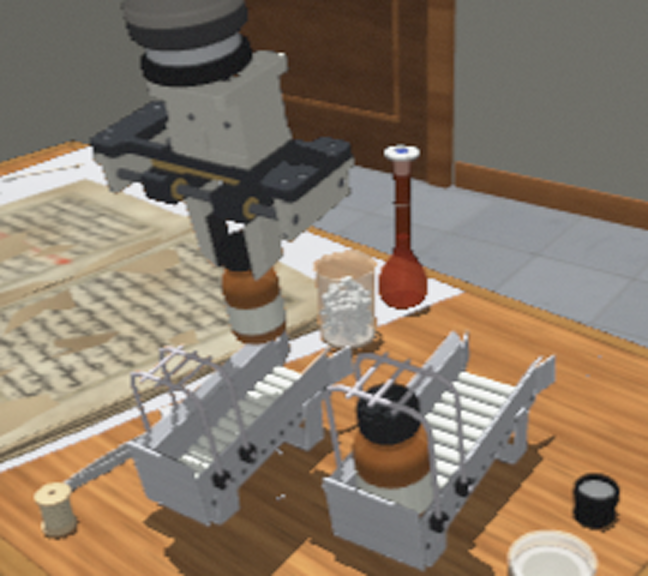

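```bash
python3 - <<'E'
from h import *
th=np.radians(9)
plan([660.6,19.2,127.9],[np.pi-th,0,0],9)
E
```

```text
rows 9 t [ 0.001 -0.02   0.197] |t|mm 7.9 w [ 0.001 -0.002  0.001] deg/row 0.01
```

Emit:
drive_tool:
  deltas:
    - {"hand":1,"tx":0,"ty":-0.02,"tz":0.197,"wx":0,"wy":0,"wz":0}
    - {"hand":1,"tx":0,"ty":-0.02,"tz":0.197,"wx":0,"wy":0,"wz":0}
    - {"hand":1,"tx":0,"ty":-0.02,"tz":0.197,"wx":0,"wy":0,"wz":0}
    - {"hand":1,"tx":0,"ty":-0.02,"tz":0.197,"wx":0,"wy":0,"wz":0}
    - {"hand":1,"tx":0,"ty":-0.02,"tz":0.197,"wx":0,"wy":0,"wz":0}
    - {"hand":1,"tx":0,"ty":-0.02,"tz":0.197,"wx":0,"wy":0,"wz":0}
    - {"hand":1,"tx":0,"ty":-0.02,"tz":0.197,"wx":0,"wy":0,"wz":0}
    - {"hand":1,"tx":0,"ty":-0.02,"tz":0.197,"wx":0,"wy":0,"wz":0}
    - {"hand":1,"tx":0,"ty":-0.02,"tz":0.197,"wx":0,"wy":0,"wz":0}
    - {"hand":1,"tx":0,"ty":0,"tz":0,"wx":0,"wy":0,"wz":0}
    - {"hand":1,"tx":0,"ty":0,"tz":0,"wx":0,"wy":0,"wz":0}

```text
time: 18.08
tool_pos: [660.9, 19.6, 127.9]
tcp_rot: [2.984, -0.002, 0.0]
contact_force: [0.5, 0.3, -1.3]
grip_width: 34.4
```

Emit:
drive_tool:
  deltas:
    - {"hand":1,"tx":0,"ty":0,"tz":0.025,"wx":0,"wy":0,"wz":0}
    - {"hand":1,"tx":0,"ty":0,"tz":0,"wx":0,"wy":0,"wz":0}

```text
time: 18.25
tool_pos: [661.2, 19.5, 127.7]
tcp_rot: [2.984, -0.004, 0.0]
contact_force: [0.8, 0.2, -1.4]
grip_width: 34.1
```

```bash
python3 - <<'E'
from h import *
im=capture("wrist")[:,:,::-1];cv2.imwrite("pics/w12.png",im)
im=capture("side")[:,:,::-1];cv2.imwrite("pics/s12c.png",cv2.resize(im[110:300,180:380],None,fx=3.1,fy=3.1,interpolation=cv2.INTER_CUBIC))
E
```

```text
(no output)
```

View pics/s12c.png

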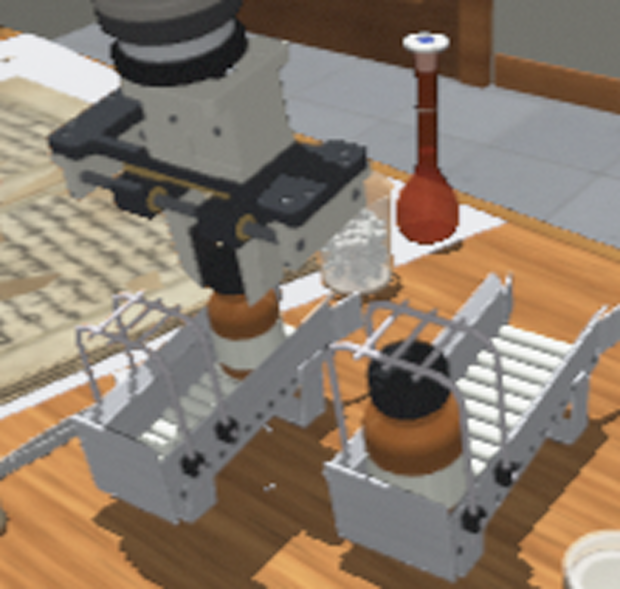

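View pics/w12.png

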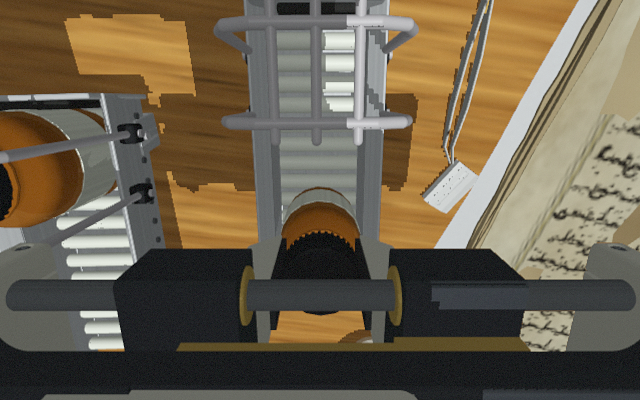

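Emit:
drive_tool:
  deltas:
    - {"hand":1,"tx":0,"ty":0,"tz":0.025,"wx":0,"wy":0,"wz":0}
    - {"hand":1,"tx":0,"ty":0,"tz":0,"wx":0,"wy":0,"wz":0}

```text
time: 18.52
tool_pos: [661.0, 19.3, 126.4]
tcp_rot: [2.984, -0.003, 0.0]
contact_force: [0.1, -0.4, -1.3]
grip_width: 34.4
```

Emit:
drive_tool:
  deltas:
    - {"hand":1,"tx":0,"ty":0,"tz":0.02,"wx":0,"wy":0,"wz":0}
    - {"hand":1,"tx":0,"ty":0,"tz":0,"wx":0,"wy":0,"wz":0}

```text
time: 18.68
tool_pos: [661.2, 19.2, 126.0]
tcp_rot: [2.984, -0.004, 0.0]
contact_force: [-1.4, 0.2, 0.7]
grip_width: 34.0
```

The force moved to about +0.7 N from -1.3, so the bottle is touching. Releasing.

Emit:
drive_tool:
  deltas:
    - {"hand":-1,"tx":0,"ty":0,"tz":0,"wx":0,"wy":0,"wz":0}
    - {"hand":-1,"tx":0,"ty":0,"tz":0,"wx":0,"wy":0,"wz":0}
    - {"hand":-1,"tx":0,"ty":0,"tz":0,"wx":0,"wy":0,"wz":0}
    - {"hand":-1,"tx":0,"ty":0,"tz":0,"wx":0,"wy":0,"wz":0}
    - {"hand":-1,"tx":0,"ty":0,"tz":0,"wx":0,"wy":0,"wz":0}
    - {"hand":-1,"tx":0,"ty":0,"tz":0,"wx":0,"wy":0,"wz":0}
    - {"hand":-1,"tx":0,"ty":0,"tz":0,"wx":0,"wy":0,"wz":0}
    - {"hand":-1,"tx":0,"ty":0,"tz":0,"wx":0,"wy":0,"wz":0}
    - {"hand":-1,"tx":0,"ty":0,"tz":0,"wx":0,"wy":0,"wz":0}
    - {"hand":-1,"tx":0,"ty":0,"tz":0,"wx":0,"wy":0,"wz":0}
    - {"hand":-1,"tx":0,"ty":0,"tz":0,"wx":0,"wy":0,"wz":0}
    - {"hand":-1,"tx":0,"ty":0,"tz":0,"wx":0,"wy":0,"wz":0}
    - {"hand":-1,"tx":0,"ty":0,"tz":0,"wx":0,"wy":0,"wz":0}
    - {"hand":-1,"tx":0,"ty":0,"tz":0,"wx":0,"wy":0,"wz":0}
    - {"hand":-1,"tx":0,"ty":0,"tz":0,"wx":0,"wy":0,"wz":0}
    - {"hand":-1,"tx":0,"ty":0,"tz":0,"wx":0,"wy":0,"wz":0}
    - {"hand":-1,"tx":0,"ty":0,"tz":0,"wx":0,"wy":0,"wz":0}
    - {"hand":-1,"tx":0,"ty":0,"tz":0,"wx":0,"wy":0,"wz":0}

```text
time: 20.18
tool_pos: [661.0, 19.2, 125.6]
tcp_rot: [2.984, -0.003, 0.0]
contact_force: [-0.2, -0.2, -0.7]
grip_width: 92.2
```

```bash
python3 - <<'E'
from h import *
im=capture("wrist")[:,:,::-1];cv2.imwrite("pics/w13.png",im)
p=get_obs()['tool_pos']; plan([p[0],p[1],250],[np.pi,0,0],8)
E
```

```text
rows 8 t [ 0.001  0.035 -0.388] |t|mm 15.6 w [ 0.226 -0.004 -0.   ] deg/row 1.13
```

View pics/w13.png

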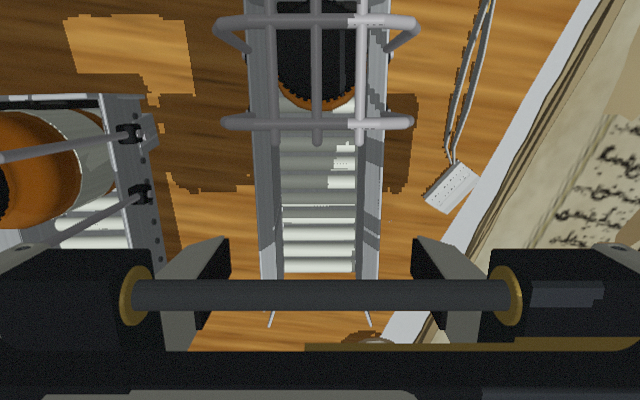

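Small bottle has run down to the stop. Retreating straight up.

Emit:
drive_tool:
  deltas:
    - {"hand":-1,"tx":0,"ty":0.035,"tz":-0.388,"wx":0.226,"wy":0,"wz":0}
    - {"hand":-1,"tx":0,"ty":0.035,"tz":-0.388,"wx":0.226,"wy":0,"wz":0}
    - {"hand":-1,"tx":0,"ty":0.035,"tz":-0.388,"wx":0.226,"wy":0,"wz":0}
    - {"hand":-1,"tx":0,"ty":0.035,"tz":-0.388,"wx":0.226,"wy":0,"wz":0}
    - {"hand":-1,"tx":0,"ty":0.035,"tz":-0.388,"wx":0.226,"wy":0,"wz":0}
    - {"hand":-1,"tx":0,"ty":0.035,"tz":-0.388,"wx":0.226,"wy":0,"wz":0}
    - {"hand":-1,"tx":0,"ty":0.035,"tz":-0.388,"wx":0.226,"wy":0,"wz":0}
    - {"hand":-1,"tx":0,"ty":0.035,"tz":-0.388,"wx":0.226,"wy":0,"wz":0}
    - {"hand":-1,"tx":0,"ty":0,"tz":0,"wx":0,"wy":0,"wz":0}
    - {"hand":-1,"tx":0,"ty":0,"tz":0,"wx":0,"wy":0,"wz":0}
    - {"hand":-1,"tx":0,"ty":0,"tz":0,"wx":0,"wy":0,"wz":0}

```text
time: 21.15
tool_pos: [660.2, 19.2, 248.9]
tcp_rot: [3.141, -0.001, 0.0]
contact_force: [-0.2, 0.1, 0.6]
grip_width: 91.6
```

```bash
python3 - <<'E'
from h import *
im=capture("wrist")[:,:,::-1];cv2.imwrite("pics/w14.png",im)
im=capture("side")[:,:,::-1];cv2.imwrite("pics/s14c.png",cv2.resize(im[110:300,180:445],None,fx=3,fy=3,interpolation=cv2.INTER_CUBIC))
E
```

```text
(no output)
```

View pics/s14c.png

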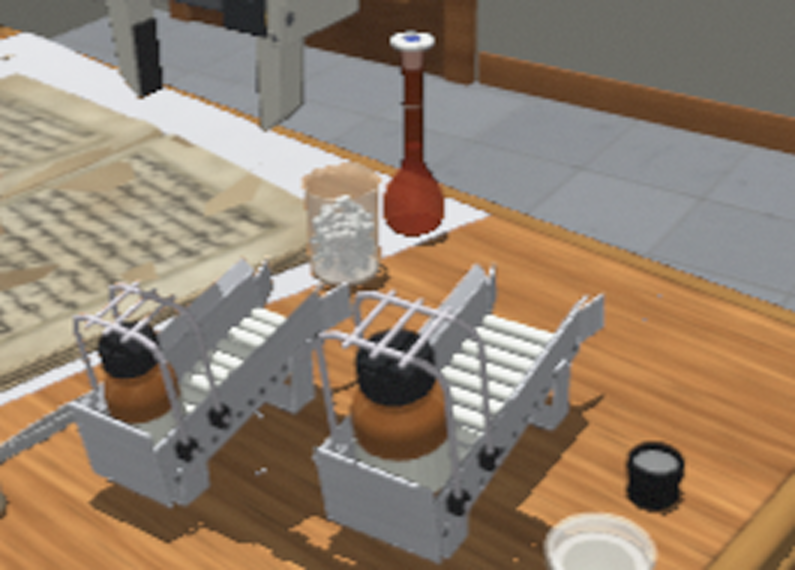

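View pics/w14.png

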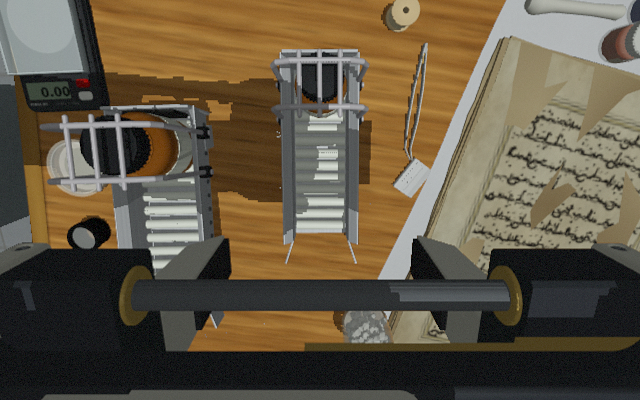

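Both bottles stand upright against the end stops. The beaker and flask are at the same pixels as at the start, and the arm is clear of everything.

```bash
python3 -c "
from plant import *
print(close_job())"
```

```text
the job is handed in; nothing more can be done
None
```

Both lanes are restocked: the large bottle is in the wide lane and the small one in the slim lane. I took the large one first. I gripped each by its cap, tilted it 9° to match the slope, set it on the rollers at the open upper end and let go on contact. Each then ran down by itself under the guard to the end stop.

- **Last checks:** at about 21 s the side and wrist pictures showed both bottles upright against their stops. The beaker and flask had not moved in the side picture, and the open gripper was clear, about 250 mm above the desk. Contact force at set-down peaked at about 5 N.
- **What disagreed:**
  - The first position for the small bottle was about 3 mm off. A closer wrist picture showed this before the grasp, and I corrected it.
  - The large bottle touched the rollers 1–2 mm lower than I had worked out. I found contact by lowering in steps and watching the force.
  - The large bottle ran down more slowly than the "about a second" in the task text. It was still moving about 1.6 s after the release command, and it was at the stop at the next look, about 0.7 s later.

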